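# Thread the long shaft through both bushings of the bearing stand

### The job

Pick up the longer of the two dark steel shafts and thread it, tapered nose first, through both brass bushings of the bearing stand, first one and then the other, until its nose stands out about 2 cm beyond the second bushing. Finish while still holding the shaft there in the gripper, at rest and not wedged, so that the set screws could be tightened. Do not force the shaft, and leave the shorter shaft, the ink bottle, the tape roll and the loupe alone.

Things in the scene. Friction and masses are not known exactly. Their poses are not given: they have to be found in the camera images.
- stand: Bearing stand, fixed to the desk: aluminium base plate 150 x 70 x 12 mm with two grey uprights (each 14 mm thick, 46 mm wide, top 100 mm above the desk, set screws to 105 mm) that carry a brass bushing each, both on one level axis. Same from both sides: the shaft may go in from either. Origin: centre of the underside; x axis along the bores, z up.
- stand_axis (a point): Point on the common axis of the two bores, half-way between the bushings, 75 mm above the desk; x axis along the bores, z up. The bushings are centred 35 mm to either side along x, each 24 mm long (from 23 to 47 mm), bore 18 mm, flared at both ends to a 25 mm wide mouth.
- long_shaft_grip (a point): Longer shaft, 210 mm overall, about 0.1 kg, lying flat on the desk. This point: centre of its square end (14 x 14 mm, 45 mm long; the place to hold it, it does not fit the bushings), 22.5 mm from the rear end and 7 mm above the desk as it lies. x axis along the shaft to the nose, z axis up.
- long_shaft_tip (a point): Centre of the end face of the longer shaft's nose, on its axis, 187.5 mm ahead of the centre of the square end; same axes. The round part, from the square end to here, is 14 mm thick and 165 mm long; its last 14 mm taper to 6 mm.
- short_shaft_grip (a point): The shorter shaft, 120 mm overall, otherwise shaped like the longer one (14 mm square end 45 mm long, tapered nose); too short for this job, it stays where it lies. This point is the centre of its square end; x axis to its nose, z axis up.
- ink_bottle: Black closed ink bottle, 34 mm wide, 55 mm tall, standing; origin at the centre of its underside.
- tape_roll: Roll of beige tape lying flat, 68 mm wide, 18 mm high; origin at the centre of its underside.
- loupe: Black eyeglass loupe, 29 mm wide, 33 mm tall, standing; origin at the centre of its underside.
Mind the look-alikes: they are no part of the job. Leave any turquoise look-alike of the part that bears long_shaft_grip alone.

How it is judged:
On the way:
1. the nose of the longer shaft has come through the first bushing into the space between the two, near the axis of the bores (x of long_shaft_tip in the frame of stand_axis between -0.023 and 0.023 m and y of long_shaft_tip in the frame of stand_axis between -0.01 and 0.01 m and z of long_shaft_tip in the frame of stand_axis between -0.01 and 0.01 m and angle between the x axis of long_shaft_tip and the x axis of stand_axis, either way round below 0.25 rad), for 0.1 s.
At the end, for the whole second after the job is handed in: The longer shaft runs through both bushings, its nose 10 to 40 mm beyond the outer end of the second one (within 5 mm of the bore axis, within 0.08 rad of it), its square end on the other side; the fingers hold it (more than 5 N), it presses on the stand with less than 20 N, and it is at rest (((x of long_shaft_tip in the frame of stand_axis above 0.057 m and x of long_shaft_grip in the frame of stand_axis below -0.069 m) or (x of long_shaft_tip in the frame of stand_axis below -0.057 m and x of long_shaft_grip in the frame of stand_axis above 0.069 m)) and x of long_shaft_tip in the frame of stand_axis between -0.087 and 0.087 m and y of long_shaft_tip in the frame of stand_axis between -0.005 and 0.005 m and z of long_shaft_tip in the frame of stand_axis between -0.005 and 0.005 m and angle between the x axis of long_shaft_tip and the x axis of stand_axis, either way round below 0.08 rad and contact force between the fingers and long_shaft above 5 N and contact force between long_shaft and stand below 20 N and linear speed of long_shaft below 0.02 m/s); the arm keeps its last pose, push and grip.
It fails at once if the shaft is forced: it presses on the stand with more than 60 N (contact force between long_shaft and stand above 60 N).
It fails at once if the shorter shaft is moved by more than 30 mm (distance of short_shaft_grip from where it was at the start of the episode above 0.03 m).
It fails at once if the ink bottle is moved by more than 20 mm (distance of ink_bottle from where it was at the start of the episode above 0.02 m).
It fails at once if the tape roll is moved by more than 20 mm (distance of tape_roll from where it was at the start of the episode above 0.02 m).
It fails at once if the loupe is moved by more than 20 mm (distance of loupe from where it was at the start of the episode above 0.02 m).
It also fails if it takes over 45 s, if anything falls off the work surface, if the arm or the gripper's body presses on something with over 40 N, if the wrist force passes 120 N, or if a joint passes its speed limit or range.

### The arm

A 6-joint arm with a two-finger parallel gripper is mounted at the origin on a cart in front of the work surface, level with it; the furniture and walls round the work are solid. World frame = base frame: x ahead of the robot, y to its left, z up, the work surface at z = 0. Lengths are in m, angles in rad, forces in N, time in s.
With the tool pointing down it reaches from about 0.35 to 0.85 m from the base axis. Payload 8.1 kg.
Tool frame: the origin (TCP) lies at the centre of the arm's flange, where the gripper is bolted on; the fingertips stand 186 mm ahead of it and the grasp point (between the pads) lies 167 mm ahead of it; z points along the fingers, y is the line along which they close (so a half turn about z gives the same grasp; the last joint's range is limited). The gripper opens to 93 mm and grips with 3 to 60 N. Pads are 15 mm wide; open, the fingers measure 128 mm over their backs; the gripper's body (75 mm by 188 mm) begins 65 mm behind the grasp point.
Start: joints at [1.223, 0.13, 1.488, -0, 1.523, -0.085], TCP at [0.156, 0.579, 0.405] pointing down, gripper open.
Joint ranges: [-2.96, 2.96], [-0.89, 2.26], [0.02, 2.5], [-1.34, 4.48], [0, 2.73], [-2.66, 2.66]. Speed limits (rad/s): [2.39, 2.39, 2.79, 3.14, 3.14, 3.14].

### API

Orientations are given as a rotation vector (axis times angle).
In Python, from plant import robot gives the robot as it stands.
- The arm moves only by the tool apply_moves, never from a script. Its argument "series" is a list of rows, each a list of 2 entries, a list of its own where there are three numbers: the shift along the tool's x, y, z in mm, then the turn, a rotation vector about the tool's x, y, z in rad. A call has 1 to 12 rows; each row shifts and turns the commanded pose from where the row before left it, along the tool's axes as they then stand; what a row does not reach is not made up. A row lasts 1/12 s, in which the tool goes at most 41.7 mm and 7.16 degrees, less where a joint would pass 70% of its speed; a pose out of reach is approached as far as the arm can. A call is refused whole if a number of a shift passes 41.7 or a number of a turn 0.125, either way. A call with a gripper value outside its range is refused whole. "claw" is the opening, from 0 (shut) to 1 (fully open), set as the call begins (left out, the last holds). The fingers move at their own pace and stop on an object; "newtons" is the grip in N (left out, the last holds). Time passes only in rows, so rows that do not move let the fingers close. It gives the time, the measured TCP pose, the force, the opening and the grip force at its end, in the units of the state.
- robot.read_state(): the state, without advancing time (a new reading comes with each control period).
- robot.read_camera(name): name is "scene" or "top" or "wrist"; returns (picture, depth): 400x640x3 uint8, blue, green, red; 400x640 float32, m along the optical axis (not along the pixel's ray), 0 where there is no reading.
- robot.calibration(name): a dict with "fx", "fy", "cx", "cy" (pixels), "D" ([k1, k2, p1, p2, k3] as OpenCV has them; the pictures are not rectified), "extrinsics" (4x4, takes a point from world to camera coordinates). Camera axes: x right, y down, z forward; pixel columns grow to the right and rows downward; lengths in m; the calibration is good to about 2 mm. A picture is of the moment at which its call begins: read the wrist's pose just before it. calibration takes no time and is no camera call; for the wrist camera it gives the pose at the moment of the call.
- robot.close_job(): hands the job in; it is judged then, once.
The state is a dict: "t": time; "q": joint angles; "dq": joint speeds; "joint_torque": joint torques, N m; "tool_pos": TCP position; "orientation": TCP orientation; "force": force on the tool from outside, world axes, zero at the start; "wrist_torque": the same for the moment, N m; "opening": finger opening in m; "gripper_force": force on a finger pad.
Only numpy, scipy, OpenCV 4.12 (cv2) and the standard library are available. Lean on these libraries where they do the work, as an engineer would, in place of code of your own. Each camera call takes 0.05 s, during which the arm holds its last target. There are 200 camera calls.

## Working session

There is one attempt and no reset: what is moved stays moved. The work goes in short steps, Python scripts to look and compute and a tool call to move; the robot and the scene stay as the last step left them, time stands still between calls to the robot, and variables do not carry over. Pictures are saved under pics/ and viewed, at most 10 in all, crops included, and the job is handed in when it is done.

Besides the shell and the picture viewer there is one more tool, called after "Request:" as a command line: name --argument value ..., lists and objects as JSON in quotes. apply_moves: Moves the arm, as the interface text tells. Its arguments: {"type":"object","properties":{"series":{"type":"array"},"claw":{"type":"number"},"newtons":{"type":"number"}},"required":["series"]}

```bash
mkdir -p pics; cat > h.py <<'E'
import numpy as np, cv2
from scipy.spatial.transform import Rotation as R
from plant import robot
def cam(n):
    c=robot.calibration(n); K=np.array([[c['fx'],0,c['cx']],[0,c['fy'],c['cy']],[0,0,1]]); return K,np.array(c['D'],float),np.array(c['extrinsics'])
def ray(c,px):
    K,D,E=c; p=cv2.undistortPoints(np.array(px,float).reshape(-1,1,2),K,D).reshape(-1,2)
    d=np.c_[p,np.ones(len(p))]@E[:3,:3]; o=-E[:3,:3].T@E[:3,3]; return o,d
def plane(c,px,z):
    o,d=ray(c,px); return o+d*((z-o[2])/d[:,2])[:,None]
def deproj(c,px,depth):
    o,d=ray(c,px); return o+d*np.array(depth)[:,None]
def proj(c,P):
    K,D,E=c; return cv2.projectPoints(np.array(P,float).reshape(-1,1,3),cv2.Rodrigues(E[:3,:3])[0],E[:3,3],K,D)[0].reshape(-1,2)
E
python3 - <<'E'
from h import *
for n in ['scene','top']:
    p,d=robot.read_camera(n); cv2.imwrite(f'pics/{n}0.png',p); np.savez(f'{n}0.npz',p=p,d=d)
    c=cam(n); print(n,c[0].round(1).tolist(),(-c[2][:3,:3].T@c[2][:3,3]).round(3),c[2][2,:3].round(2))
print(robot.read_state())
E
```

```text
scene [[425.2, 0.0, 317.1], [0.0, 425.2, 206.2], [0.0, 0.0, 1.0]] [-0.081 -0.851  0.618] [ 0.56  0.7  -0.44]
top [[451.5, 0.0, 318.8], [0.0, 451.5, 194.5], [0.0, 0.0, 1.0]] [ 0.33  -0.005  1.331] [ 0.21  0.   -0.98]
{'t': 0.1, 'q': array([ 1.22260010e+00,  1.31078070e-01,  1.48918215e+00, -6.77655184e-06,
        1.52298845e+00, -8.54217962e-02]), 'dq': array([-0.00042536, -0.00127811, -0.00315069,  0.0013519 , -0.00057341,
       -0.00054249]), 'joint_torque': array([ 1.66921618e-03, -5.61345291e+01, -4.93094122e+01,  7.69387675e-02,
        2.91632919e-02, -1.88870598e-05]), 'tool_pos': array([0.15577759, 0.57920982, 0.40379015]), 'orientation': array([-4.11532121e-01, -3.11416805e+00,  2.54236261e-03]), 'force': array([-0.18630604, -0.20284157,  0.08579194]), 'wrist_torque': array([-0.0136632 ,  0.00373219,  0.00776129]), 'gripper_force': 0.0, 'opening': 0.09306817503475592}
```

View pics/top0.png

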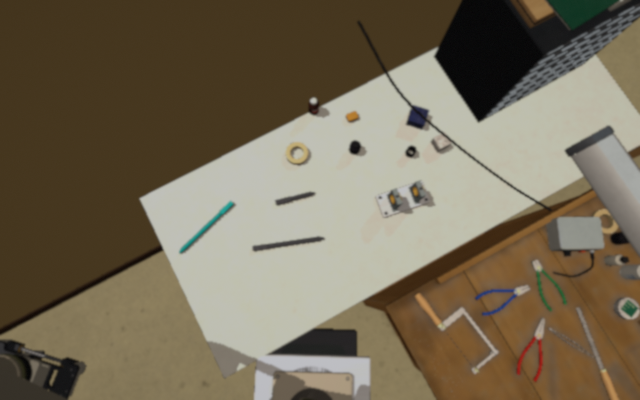

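View pics/scene0.png

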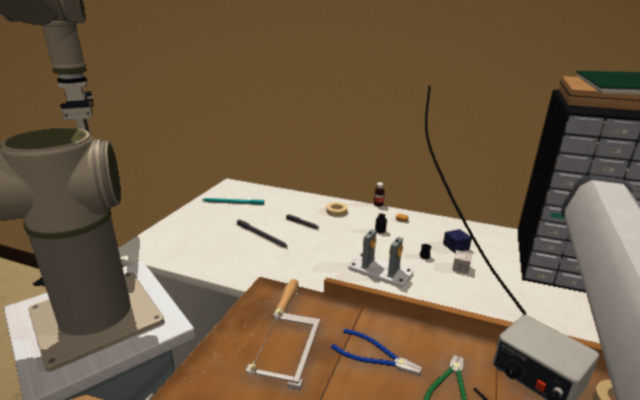

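The top view shows three candidates: the dark long shaft (253,248)–(323,238), the dark short shaft (277,202)–(314,194), and the turquoise look-alike (181,250)–(234,204). I choose the dark long one. The stand is at (403,198). In the scene view the long shaft runs (237,222)–(287,246), with the stand at (380,260).

```bash
python3 - <<'E'
from h import *
z=np.load('top0.npz'); p,d=z['p'],z['d']; c=cam('top')
hsv=cv2.cvtColor(p,cv2.COLOR_BGR2HSV)
m=((hsv[...,2]<110)).astype(np.uint8); roi=np.zeros_like(m); roi[180:260,240:340]=1
n,l,s,ce=cv2.connectedComponentsWithStats(m*roi)
for i in range(1,n):
    if s[i,4]<60: continue
    ys,xs=np.where(l==i); P=plane(c,np.c_[xs,ys],0.007)[:,:2]
    mu=P.mean(0); v=np.linalg.svd(P-mu,full_matrices=False)[2][0]; t=(P-mu)@v; w=(P-mu)@[-v[1],v[0]]
    print(s[i],'ends',mu+v*t.min(),mu+v*t.max(),t.ptp() if hasattr(t,'ptp') else np.ptp(t),'w end',[np.ptp(w[t<t.min()+.04]),np.ptp(w[t>t.max()-.04])])
b=plane(c,[[310,100],[300,153],[355,147],[411,152],[403,198]],0.02);print(b.round(3))
# stand: points with height from depth
ys,xs=np.mgrid[165:235,360:450]; px=np.c_[xs.ravel(),ys.ravel()]; dd=d[ys,xs].ravel(); P=deproj(c,px[dd>0],dd[dd>0])
for lo,hi in((.006,.03),(.09,.115)):
    Q=P[(P[:,2]>lo)&(P[:,2]<hi)]; r=cv2.minAreaRect((Q[:,:2]*1000).astype(np.float32)); print(lo,len(Q),r,np.median(Q[:,2]))
a=cv2.resize(p[175:265,240:440],None,fx=4,fy=4,interpolation=cv2.INTER_CUBIC); cv2.imwrite('pics/crop1.png',a)
E
```

```text
[276 192  38  13 167] ends [0.581172   0.12287988] [0.61336801 0.01381647] 0.11371635912723677 w end [np.float64(0.014878532342839482), np.float64(0.012060681126976258)]
[253 237  71  14 290] ends [0.44315564 0.18416692] [ 0.47930161 -0.01953309] 0.20688215703322832 w end [np.float64(0.012858398819370663), np.float64(0.011190140252806086)]
[[ 0.905  0.032  0.02 ]
 [ 0.733  0.057  0.02 ]
 [ 0.757 -0.11   0.02 ]
 [ 0.746 -0.279  0.02 ]
 [ 0.603 -0.253  0.02 ]]
0.006 877 ((602.968994140625, -262.64599609375), (210.57432556152344, 268.2959289550781), 1.586165428161621) 0.012358240970188561
0.09 208 ((602.9686889648438, -252.09701538085938), (45.7360725402832, 93.28683471679688), 20.261720657348633) 0.10020711726707965
```

View pics/crop1.png

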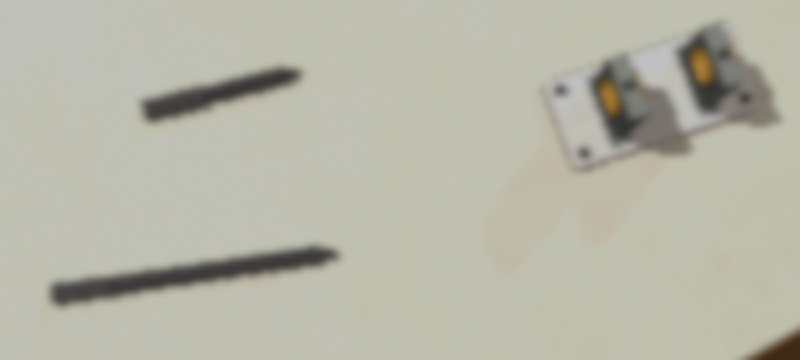

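The crop confirms it: the long shaft has its blunt square end on the left (crop 55,293) and its taper on the right (335,254). The stand is at upper right, with its bores roughly along the shaft's direction.

```bash
cat >> h.py <<'E'
def plan(tcp,xdir):
    """moves to take TCP to tcp, pointing down, tool x along xdir: turn about tool axes first, then shift mm in the NEW tool axes; also shift in the present axes"""
    s=robot.read_state(); R0=R.from_rotvec(s['orientation'])
    x=np.array([xdir[0],xdir[1],0.]); x/=np.linalg.norm(x); zz=np.array([0,0,-1.]); M=np.c_[x,np.cross(zz,x),zz]
    rv=(R0.inv()*R.from_matrix(M)).as_rotvec(); dp=np.array(tcp)-s['tool_pos']
    print('t',round(s['t'],2),'pos',s['tool_pos'].round(4),'turn',rv.round(3),'shift present',(R0.inv().apply(dp)*1000).round(1),'shift after turn',(M.T@dp*1000).round(1),'F',s['force'].round(1))
E
python3 - <<'E'
from h import *
s=robot.read_state(); Rm=R.from_rotvec(s['orientation']).as_matrix(); print(Rm.round(3))
plan([.447,.162,.36],[.175,-.985]); plan([.447,.162,.36],[-.175,.985])
c=cam('wrist'); E=c[2]; o=-E[:3,:3].T@E[:3,3]; print('wristcam in tool',Rm.T@(o-s['tool_pos']),'axes', (E[:3,:3]@Rm).round(2), c[0][0,0])
E
```

```text
[[-0.966  0.26  -0.001]
 [ 0.26   0.966 -0.002]
 [ 0.    -0.002 -1.   ]]
t 0.1 pos [0.1558 0.5792 0.4038] turn [-1.000e-03 -2.000e-03 -2.009e+00] shift present [-389.6 -327.2   44.3] shift after turn [ 461.7 -213.8   43.8] F [-0.2 -0.2  0.1]
t 0.1 pos [0.1558 0.5792 0.4038] turn [-2.000e-03  1.000e-03  1.132e+00] shift present [-389.6 -327.2   44.3] shift after turn [-461.7  213.8   43.8] F [-0.2 -0.2  0.1]
wristcam in tool [ 0.06523644 -0.0012814   0.01987346] axes [[ 0.    1.    0.  ]
 [-0.97  0.   -0.24]
 [-0.24 -0.    0.97]] 277.5856826563512
```

Request:
apply_moves --series '[[[0, 0, 0], [0, 0, 0.1]], [[0, 0, 0], [0, 0, 0.1]], [[0, 0, 0], [0, 0, 0.1]], [[0, 0, 0], [0, 0, 0.1]], [[0, 0, 0], [0, 0, 0.1]], [[0, 0, 0], [0, 0, 0.1]], [[0, 0, 0], [0, 0, 0.1]], [[0, 0, 0], [0, 0, 0.1]], [[0, 0, 0], [0, 0, 0.1]], [[0, 0, 0], [0, 0, 0.1]], [[0, 0, 0], [0, 0, 0.1]], [[0, 0, 0], [0, 0, 0.03]]]' --claw 1

```text
t: 1.1
tool_pos: [0.1558, 0.5793, 0.4041]
orientation: [2.022, 2.404, -0.002]
force: [-0.4, 0.1, 0.5]
opening: 0.0931
gripper_force: 0.0
```

Request:
apply_moves --series '[[[-20, 9, 0], [0, 0, 0]], [[-33, 15, 0], [0, 0, 0]], [[-33, 15, 0], [0, 0, 0]], [[-33, 15, 5], [0, 0, 0]], [[-33, 15, 5], [0, 0, 0]], [[-33, 15, 5], [0, 0, 0]], [[-33, 15, 5], [0, 0, 0]], [[-33, 15, 5], [0, 0, 0]], [[-33, 15, 5], [0, 0, 0]], [[-33, 15, 5], [0, 0, 0]], [[-33, 15, 5], [0, 0, 0]], [[-33, 15, 4], [0, 0, 0]]]'

```text
t: 2.1
tool_pos: [0.3953, 0.2316, 0.3601]
orientation: [-2.015, -2.41, 0.001]
force: [0.2, 0.9, -0.7]
opening: 0.0932
gripper_force: 0.0
```

Request:
apply_moves --series '[[[-33, 15, 0], [0, 0, 0]], [[-33, 15, 0], [0, 0, 0]], [[-13, 10, 0], [0, 0, 0]], [[0, 0, 0], [0, 0, 0]], [[0, 0, 0], [0, 0, 0]]]'

```text
t: 2.52
tool_pos: [0.4484, 0.1619, 0.3603]
orientation: [-2.018, -2.407, 0.001]
force: [-0.3, 0.1, -1.2]
opening: 0.0927
gripper_force: 0.0
```

```bash
python3 - <<'E'
from h import *
plan([.447,.162,.36],[-.175,.985])
c=cam('wrist'); s=robot.read_state(); p,d=robot.read_camera('wrist'); np.savez('w1.npz',p=p,d=d); cv2.imwrite('pics/w1.png',p)
print(proj(c,[[.447,.162,.007],[.443,.184,.007],[.479,-.0195,.007]]))
print(s['q'].round(2))
E
```

```text
t 2.52 pos [0.4484 0.1619 0.3603] turn [-0.001 -0.    -0.   ] shift present [ 0.3 -1.4  0.3] shift after turn [ 0.3 -1.4  0.3] F [-0.3  0.1 -1.2]
[[319.47528264 182.16413736]
 [319.39166139 163.88255888]
 [319.3660331  313.07720747]]
[ 0.24 -0.18  1.88  0.    1.45  0.06]
```

View pics/w1.png

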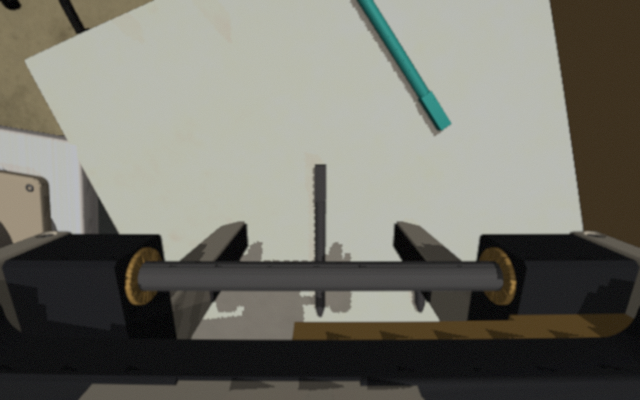

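The wrist view shows the shaft centred between the fingers (column 320, rear end at row 164, nose at row 315), which matches the prediction. I descend and grip.

Request:
apply_moves --series '[[[0, -0.7, 10], [0, 0, 0]], [[0, -0.7, 20], [0, 0, 0]], [[0, 0, 25], [0, 0, 0]], [[0, 0, 25], [0, 0, 0]], [[0, 0, 25], [0, 0, 0]], [[0, 0, 25], [0, 0, 0]], [[0, 0, 20], [0, 0, 0]], [[0, 0, 12], [0, 0, 0]], [[0, 0, 6], [0, 0, 0]], [[0, 0, 3], [0, 0, 0]], [[0, 0, 0], [0, 0, 0]], [[0, 0, 0], [0, 0, 0]]]' --claw 1

```text
t: 3.57
tool_pos: [0.4471, 0.1629, 0.1905]
orientation: [2.014, 2.41, 0.002]
force: [0.5, 0.7, -0.5]
opening: 0.0928
gripper_force: 0.0
```

Request:
apply_moves --series '[[[0, 0, 0], [0, 0, 0]], [[0, 0, 0], [0, 0, 0]], [[0, 0, 0], [0, 0, 0]], [[0, 0, 0], [0, 0, 0]], [[0, 0, 0], [0, 0, 0]], [[0, 0, 0], [0, 0, 0]], [[0, 0, 0], [0, 0, 0]], [[0, 0, 0], [0, 0, 0]], [[0, 0, 0], [0, 0, 0]], [[0, 0, 0], [0, 0, 0]], [[0, 0, 0], [0, 0, 0]], [[0, 0, 0], [0, 0, 0]]]' --claw 0 --newtons 50

```text
t: 4.57
tool_pos: [0.4469, 0.1623, 0.1897]
orientation: [2.015, 2.41, -0.0]
force: [0.5, 0.3, -0.7]
opening: 0.0177
gripper_force: 0.0
```

Request:
apply_moves --series '[[[0, 0, 0], [0, 0, 0]], [[0, 0, 0], [0, 0, 0]], [[0, 0, 0], [0, 0, 0]], [[0, 0, 0], [0, 0, 0]]]'

```text
t: 4.9
tool_pos: [0.4469, 0.1624, 0.1897]
orientation: [2.015, 2.41, 0.0]
force: [0.1, 0.0, 0.3]
opening: 0.013
gripper_force: 50.0
```

Request:
apply_moves --series '[[[0, 0, -4], [0, 0, 0]], [[0, 0, -8], [0, 0, 0]], [[0, 0, -14], [0, 0, 0]], [[0, 0, -16], [0, 0, 0]], [[0, 0, -14], [0, 0, 0]], [[0, 0, -8], [0, 0, 0]], [[0, 0, -4], [0, 0, 0]], [[0, 0, 0], [0, 0, 0]], [[0, 0, 0], [0, 0, 0]]]'

```text
t: 5.65
tool_pos: [0.4467, 0.1623, 0.2575]
orientation: [-2.015, -2.41, 0.0]
force: [-0.5, 0.4, -0.1]
opening: 0.0135
gripper_force: 50.0
```

```bash
python3 - <<'E'
from h import *
s=robot.read_state(); print(s['opening'],s['gripper_force'])
# pre-insertion: grip at -0.25 on the axis
ax=np.array([.346,-.938]); g=np.array([.603,-.252])-.265*ax
plan([*g,.2577],-ax)
for n in ['top','scene']:
    p,d=robot.read_camera(n); np.savez(f'{n}1.npz',p=p,d=d)
    K=cam(n); print(n,proj(K,[[.447,.162,.075],[.4797,-.0227,.075],[.603,-.252,.075],[.603+.035*.346,-.252-.035*.938,.075],[.603-.035*.346,-.252+.035*.938,.075]]).round(0).tolist())
a=cv2.imread('pics/scene0.png'); p=np.load('scene1.npz')['p']; q=np.load('top1.npz')['p']
cv2.imwrite('pics/l1.png',np.vstack([cv2.resize(p[190:300,220:420],None,fx=3.5,fy=3.5)[:300],cv2.resize(q[170:260,240:440],None,fx=3.5,fy=3.5)[:300]]))
E
```

```text
0.013493138913026977 49.99346673488617
t 5.65 pos [0.4467 0.1623 0.2575] turn [-0.    -0.    -0.175] shift present [-174.6   34.2   -0.2] shift after turn [-177.9    3.2   -0.2] F [-0.5  0.4 -0.1]
top [[258.0, 245.0], [324.0, 235.0], [406.0, 194.0], [418.0, 190.0], [395.0, 198.0]]
scene [[241.0, 203.0], [286.0, 224.0], [381.0, 245.0], [394.0, 249.0], [368.0, 241.0]]
```

View pics/l1.png

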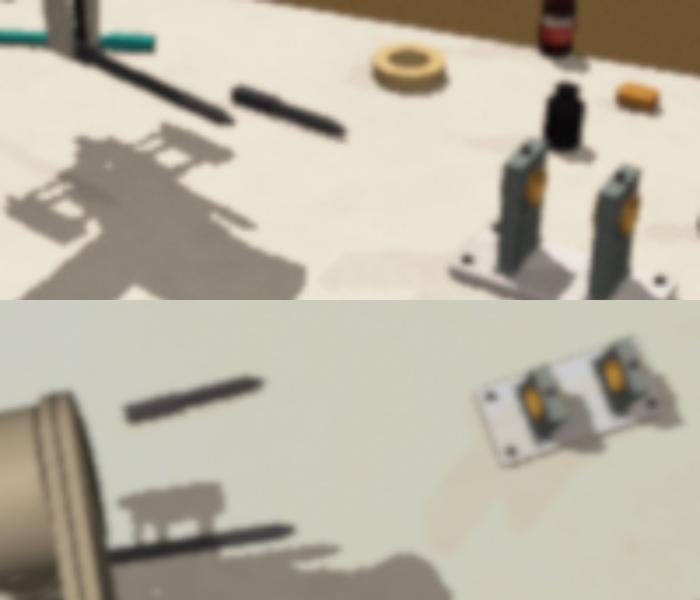

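The gripper holds the shaft level and the nose is where predicted (scene 286,225; top 324,236). I move it to the pre-insertion pose, tip about 78 mm short of the stand centre.

Request:
apply_moves --series '[[[0, 0, 0], [0, 0, -0.09]], [[0, 0, 0], [0, 0, -0.085]], [[-8, 0.3, 0], [0, 0, 0]], [[-20, 0.4, 0], [0, 0, 0]], [[-25, 0.5, 0], [0, 0, 0]], [[-25, 0.5, 0], [0, 0, 0]], [[-25, 0.5, 0], [0, 0, 0]], [[-25, 0.5, 0], [0, 0, 0]], [[-25, 0.5, 0], [0, 0, 0]], [[-12, 0, 0], [0, 0, 0]], [[0, 0, 0], [0, 0, 0]], [[0, 0, 0], [0, 0, 0]]]'

```text
t: 6.75
tool_pos: [0.5067, 0.0081, 0.2571]
orientation: [-1.8, -2.573, 0.001]
force: [0.5, 0.9, -0.3]
opening: 0.0134
gripper_force: 50.0
```

```bash
python3 - <<'E'
from h import *
ax=np.array([.346,-.938]); ax/=np.linalg.norm(ax); nn=np.array([-ax[1],ax[0]]); C=np.array([.603,-.252])
plan([*(C-.265*ax),.2577],-ax)
for n in ['top','scene']:
    p,d=robot.read_camera(n); np.savez(f'{n}2.npz',p=p,d=d); c=cam(n)
    ys,xs=np.mgrid[150:310,330:470]; px=np.c_[xs.ravel(),ys.ravel()]; dd=d[ys,xs].ravel(); k=dd>0; P=deproj(c,px[k],dd[k])
    a=(P[:,:2]-C)@ax; b=(P[:,:2]-C)@nn; near=(abs(a)<.06)&(abs(b)<.04)
    for nm,m in (('tops',(P[:,2]>.094)&(P[:,2]<.103)),('all',(P[:,2]>.02)&(P[:,2]<.103))):
      for sgn in(-1,1):
        k=near&m&(a*sgn>0); print(n,nm,sgn,k.sum(),'a',np.percentile(a[k],[2,50,98]).round(4),'b',np.percentile(b[k],[1,50,99]).round(4),'z',np.median(P[k,2]).round(4))
    # brass
    h=cv2.cvtColor(p,cv2.COLOR_BGR2HSV); br=((h[...,0]>12)&(h[...,0]<28)&(h[...,1]>130)&(h[...,2]>80)).astype(np.uint8); br[:150]=0; br[310:]=0; br[:,:330]=0; br[:,470:]=0
    nn_,l,s,ce=cv2.connectedComponentsWithStats(br); print([(s[i].tolist(),ce[i].round(1).tolist()) for i in range(1,nn_) if s[i,4]>8])
    print('proj mouth faces',[proj(c,[[*(C+t*ax),.075]]).round(1).tolist() for t in(-.047,-.023,.023,.047)])
p=np.load('scene2.npz')['p']; q=np.load('top2.npz')['p']
cv2.imwrite('pics/l2.png',np.vstack([cv2.resize(p[200:290,270:420],None,fx=5,fy=5,interpolation=2)[:300],cv2.resize(q[170:240,310:460],None,fx=5,fy=5,interpolation=2)[:300]]))
E
```

```text
t 6.75 pos [0.5067 0.0081 0.2571] turn [-0.001 -0.001 -0.004] shift present [-12.4   0.3  -0.6] shift after turn [-12.4   0.3  -0.6] F [ 0.5  0.9 -0.3]
top tops -1 72 a [-0.0415 -0.035  -0.0274] b [-0.0225 -0.0025  0.0232] z 0.1006
top tops 1 73 a [0.0279 0.0351 0.0431] b [-0.0224 -0.0027  0.0227] z 0.0993
top all -1 187 a [-0.0454 -0.0402 -0.0232] b [-0.0229 -0.0027  0.0231] z 0.0873
top all 1 203 a [0.0234 0.0295 0.0432] b [-0.0228 -0.0028  0.0226] z 0.0857
[([413, 187, 5, 9, 34], [415.0, 191.2]), ([390, 195, 5, 9, 28], [392.1, 199.0]), ([386, 259, 84, 51, 1819], [439.9, 290.7])]
proj mouth faces [[[390.6, 199.3]], [[398.6, 196.6]], [[413.7, 191.6]], [[421.5, 188.9]]]
scene tops -1 67 a [-0.0378 -0.0291 -0.023 ] b [-0.0243 -0.0046  0.0242] z 0.0975
scene tops 1 74 a [0.0331 0.0409 0.0468] b [-0.0237 -0.0038  0.0239] z 0.0975
scene all -1 387 a [-0.0374 -0.0244 -0.0186] b [-0.0251 -0.013   0.0229] z 0.0674
scene all 1 389 a [0.0321 0.0449 0.0511] b [-0.0257 -0.0156  0.0226] z 0.0681
[([330, 150, 129, 67, 5986], [390.3, 178.4]), ([433, 150, 37, 69, 1514], [456.5, 175.5]), ([397, 214, 11, 7, 57], [401.6, 217.3]), ([370, 239, 5, 10, 35], [372.3, 243.1]), ([397, 246, 5, 11, 34], [399.0, 251.0]), ([330, 278, 127, 32, 1731], [372.0, 299.4])]
proj mouth faces [[[363.4, 239.5]], [[372.2, 242.1]], [[389.5, 247.4]], [[398.9, 250.2]]]
```

View pics/l2.png

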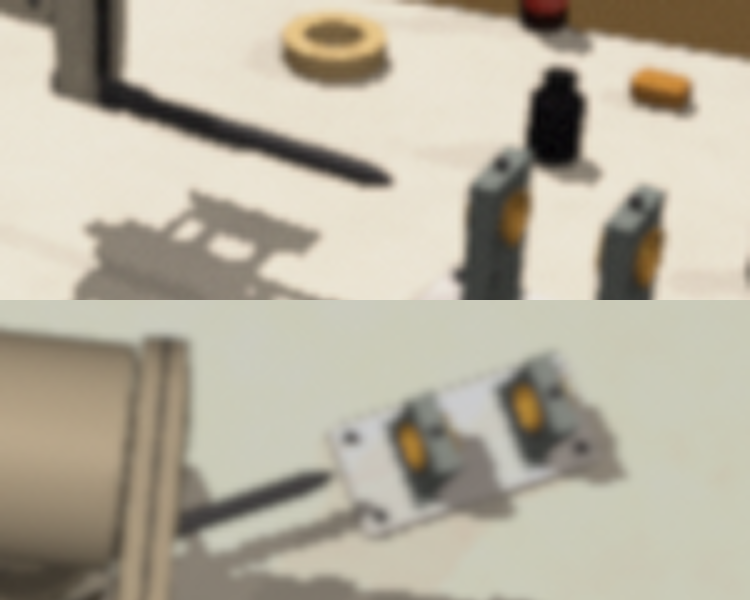

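The second measurement puts the stand centre and axis within about 1 mm of the first. The brass faces show at top (392,199) and (415,191), and the nose points at the first bushing (top 376,205). I start the insertion slowly.

Request:
apply_moves --series '[[[-4, 0.3, -0.6], [0, 0, -0.004]], [[-6, 0, 0], [0, 0, 0]], [[-6, 0, 0], [0, 0, 0]], [[-6, 0, 0], [0, 0, 0]], [[-6, 0, 0], [0, 0, 0]], [[-5, 0, 0], [0, 0, 0]], [[-3, 0, 0], [0, 0, 0]], [[-3, 0, 0], [0, 0, 0]], [[-3, 0, 0], [0, 0, 0]], [[-3, 0, 0], [0, 0, 0]], [[0, 0, 0], [0, 0, 0]], [[0, 0, 0], [0, 0, 0]]]'

```text
t: 7.85
tool_pos: [0.5229, -0.0335, 0.2583]
orientation: [-1.792, -2.58, -0.0]
force: [-0.4, 0.3, -0.7]
opening: 0.0137
gripper_force: 50.0
```

```bash
cat > chk.py <<'E'
from h import *
ax=np.array([.346,-.938]); ax/=np.linalg.norm(ax); C=np.array([.603,-.252])
s=robot.read_state(); Rm=R.from_rotvec(s['orientation'])
print('tip a',((s['tool_pos'][:2]-C)@ax+.1875).round(4),'F tool axes',Rm.inv().apply(s['force']).round(1),'T tool',Rm.inv().apply(s['wrist_torque']).round(2),s['gripper_force'])
plan([*(C-.1205*ax),.2577],-ax)
E
python3 chk.py
```

```text
tip a -0.0452 F tool axes [ 0.4 -0.3  0.7] T tool [0.05 0.02 0.03] 49.99353468418121
t 7.85 pos [ 0.5229 -0.0335  0.2583] turn [-0.    -0.     0.003] shift present [-112.2   -0.9    0.6] shift after turn [-112.2   -0.5    0.6] F [-0.4  0.3 -0.7]
```

Request:
apply_moves --series '[[[-3, -0.3, 0.3], [0, 0, 0.002]], [[-3, 0, 0], [0, 0, 0]], [[-3, 0, 0], [0, 0, 0]], [[-3, 0, 0], [0, 0, 0]], [[-3, 0, 0], [0, 0, 0]], [[-3, 0, 0], [0, 0, 0]], [[-2, 0, 0], [0, 0, 0]], [[0, 0, 0], [0, 0, 0]]]'

```text
t: 8.52
tool_pos: [0.5298, -0.0527, 0.2581]
orientation: [1.795, 2.578, -0.0]
force: [0.8, 0.9, -0.9]
opening: 0.0139
gripper_force: 50.0
```

```bash
python3 chk.py; python3 - <<'E'
from h import *
p,_=robot.read_camera('scene'); q,_=robot.read_camera('top')
cv2.imwrite('pics/l3.png',np.vstack([cv2.resize(p[210:270,300:420],None,fx=6,fy=6,interpolation=2)[:300],cv2.resize(q[170:220,340:460],None,fx=6,fy=6,interpolation=2)[:300]]))
E
```

```text
tip a -0.0248 F tool axes [0.5 1.  0.9] T tool [ 0.01 -0.04  0.02] 49.99350965023041
t 8.52 pos [ 0.5298 -0.0527  0.2581] turn [0.    0.    0.001] shift present [-91.8  -0.4   0.4] shift after turn [-91.8  -0.2   0.4] F [ 0.8  0.9 -0.9]
```

View pics/l3.png

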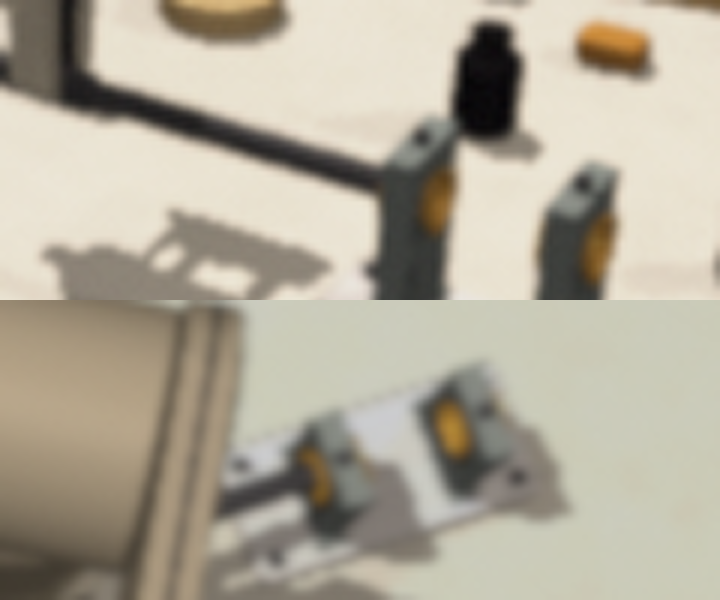

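The nose is inside the first bushing (top 318,482 in the crop) with no contact force, so I continue.

Request:
apply_moves --series '[[[-3, 0, 0.3], [0, 0, 0]], [[-3, 0, 0], [0, 0, 0]], [[-3, 0, 0], [0, 0, 0]], [[-3, 0, 0], [0, 0, 0]], [[-3, 0, 0], [0, 0, 0]], [[-3, 0, 0], [0, 0, 0]], [[-3, 0, 0], [0, 0, 0]], [[-3, 0, 0], [0, 0, 0]], [[0, 0, 0], [0, 0, 0]], [[0, 0, 0], [0, 0, 0]], [[0, 0, 0], [0, 0, 0]]]'

```text
t: 9.53
tool_pos: [0.5379, -0.0748, 0.2577]
orientation: [-1.794, -2.579, -0.0]
force: [0.9, -0.5, -1.1]
opening: 0.0133
gripper_force: 50.0
```

```bash
python3 chk.py; python3 - <<'E'
from h import *
p,_=robot.read_camera('scene'); q,_=robot.read_camera('top')
cv2.imwrite('pics/l4.png',np.vstack([cv2.resize(p[220:265,350:420],None,fx=9,fy=9,interpolation=2)[:300],cv2.resize(q[180:212,375:445],None,fx=9,fy=9,interpolation=2)[:290]]))
E
```

```text
tip a -0.0013 F tool axes [-0.8  0.7  1.1] T tool [ 0.07  0.   -0.05] 49.99349534511566
t 9.53 pos [ 0.5379 -0.0748  0.2577] turn [-0.    -0.     0.002] shift present [-68.3  -0.4  -0. ] shift after turn [-68.3  -0.3  -0. ] F [ 0.9 -0.5 -1.1]
```

View pics/l4.png

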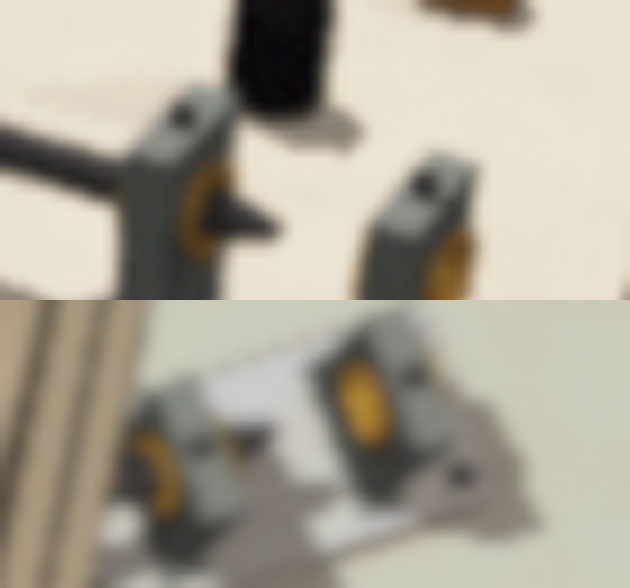

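The nose stands in the gap between the bushings (scene crop 278,228), on axis and free of force. I go on in two slow stages.

Request:
apply_moves --series '[[[-3, -0.2, 0], [0, 0, 0.002]], [[-3, 0, 0], [0, 0, 0]], [[-3, 0, 0], [0, 0, 0]], [[-3, 0, 0], [0, 0, 0]], [[-3, 0, 0], [0, 0, 0]], [[-3, 0, 0], [0, 0, 0]], [[-3, 0, 0], [0, 0, 0]], [[-3, 0, 0], [0, 0, 0]], [[-3, 0, 0], [0, 0, 0]], [[-3, 0, 0], [0, 0, 0]], [[0, 0, 0], [0, 0, 0]], [[0, 0, 0], [0, 0, 0]]]'

```text
t: 10.63
tool_pos: [0.5482, -0.1032, 0.2577]
orientation: [-1.797, -2.577, -0.0]
force: [-0.0, -0.2, -0.6]
opening: 0.0131
gripper_force: 50.0
```

```bash
python3 chk.py
```

```text
tip a 0.0289 F tool axes [-0.2 -0.1  0.6] T tool [ 0.06 -0.01  0.02] 49.9935257434845
t 10.63 pos [ 0.5482 -0.1032  0.2577] turn [-0.    -0.    -0.001] shift present [-38.1  -0.    0. ] shift after turn [-38.1  -0.1   0. ] F [-0.  -0.2 -0.6]
```

Request:
apply_moves --series '[[[-3, 0, 0], [0, 0, 0]], [[-3, 0, 0], [0, 0, 0]], [[-3, 0, 0], [0, 0, 0]], [[-3, 0, 0], [0, 0, 0]], [[-3, 0, 0], [0, 0, 0]], [[-3, 0, 0], [0, 0, 0]], [[-3, 0, 0], [0, 0, 0]], [[-3, 0, 0], [0, 0, 0]], [[0, 0, 0], [0, 0, 0]]]'

```text
t: 11.38
tool_pos: [0.5566, -0.1261, 0.2578]
orientation: [1.797, 2.576, -0.0]
force: [2.3, -0.2, -0.5]
opening: 0.0136
gripper_force: 50.0
```

```bash
python3 chk.py
```

```text
tip a 0.0533 F tool axes [-1.   2.1  0.5] T tool [ 0.01  0.03 -0.05] 49.99361872673035
t 11.38 pos [ 0.5566 -0.1261  0.2578] turn [ 0.     0.    -0.001] shift present [-13.7  -0.    0.1] shift after turn [-13.7  -0.    0.1] F [ 2.3 -0.2 -0.5]
```

Request:
apply_moves --series '[[[-3, 0, 0], [0, 0, 0]], [[-3, 0, 0], [0, 0, 0]], [[-3, 0, 0], [0, 0, 0]], [[-3, 0, 0], [0, 0, 0]], [[-3, 0, 0], [0, 0, 0]], [[-1, 0, 0], [0, 0, 0]], [[0, 0, 0], [0, 0, 0]], [[0, 0, 0], [0, 0, 0]], [[0, 0, 0], [0, 0, 0]], [[0, 0, 0], [0, 0, 0]]]'

```text
t: 12.22
tool_pos: [0.5619, -0.1404, 0.2577]
orientation: [-1.797, -2.577, -0.0]
force: [0.1, -0.3, -0.9]
opening: 0.0137
gripper_force: 50.0
```

```bash
python3 chk.py; python3 - <<'E'
from h import *
p,_=robot.read_camera('scene'); q,_=robot.read_camera('top')
cv2.imwrite('pics/l5.png',np.vstack([cv2.resize(p[220:265,350:430],None,fx=9,fy=9,interpolation=2)[:300],cv2.resize(q[175:207,375:455],None,fx=9,fy=9,interpolation=2)[:290]]))
C=np.array([.603,-.252]);ax=np.array([.346,-.938]); print(proj(cam('scene'),[[*(C+t*ax),.075] for t in(.047,.057,.069,.087)]).round(1).tolist())
E
```

```text
tip a 0.0686 F tool axes [-0.4  0.   0.9] T tool [0.08 0.01 0.01] 49.99366343021393
t 12.22 pos [ 0.5619 -0.1404  0.2577] turn [-0. -0. -0.] shift present [ 1.6 -0.1  0. ] shift after turn [ 1.6 -0.1  0. ] F [ 0.1 -0.3 -0.9]
[[398.9, 250.2], [402.8, 251.4], [407.6, 252.9], [414.9, 255.1]]
```

View pics/l5.png

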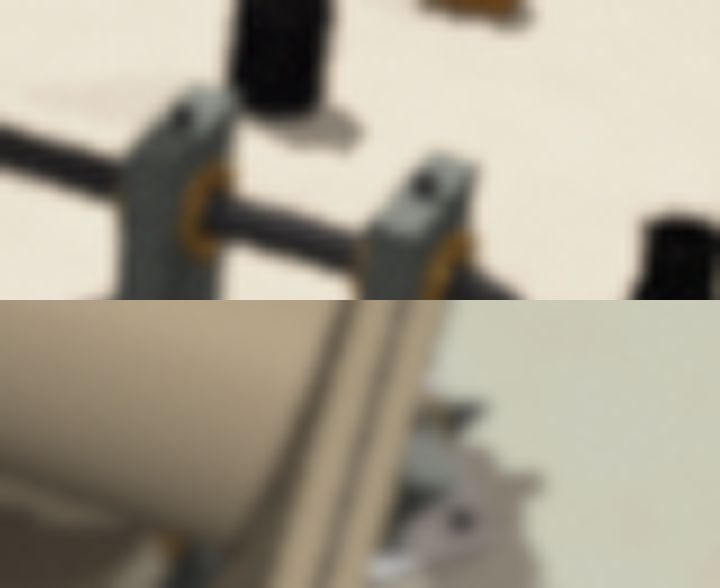

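The shaft passes through both bushings. Its nose shows beyond the second one at scene pixel about (407,253), matching about 69 mm from the stand centre. It is at rest with under 1 N on the tool.

```bash
python3 -c "
from plant import robot
print(robot.close_job())"
```

```text
the job is handed in; nothing more can be done
None
```

I handed the job in at about 12 s of the 45 s: the longer shaft runs through both bushings with its nose about 2 cm beyond the second, still held at 50 N, at rest and with about 1 N on the tool. The verdict was not shown to me.

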